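Right the fallen pepper shaker

ROBOT

A 6-joint arm with a two-finger parallel gripper is mounted at the origin on a cart in front of the work surface, level with it; the furniture and walls round the work are solid. World frame = base frame: x ahead of the robot, y to its left, z up, the work surface at z = 0. Lengths are in mm, angles in rad, forces in N, time in s.
With the tool pointing down it reaches from about 275 to 750 mm from the base axis. Payload 10.2 kg.
Tool frame: the origin (TCP) lies midway between the tips of the shut fingers; the grasp point (between the pads) lies 19 mm behind it (ctrl.hold_point_z is the distance from the TCP to the grasp point, in mm); z points along the fingers, y is the direction in which the jaws open and shut (so a half turn about z gives the same grasp; the last joint's range is limited). The gripper opens to 85 mm and grips with 20 to 120 N. Pads are 22 mm wide; open, the fingers measure 114 mm over their backs; the gripper's body (76 mm by 85 mm) begins 54 mm behind the grasp point. The pads swing forward as they close: fully open they stand 13 mm farther back than shut.
Start: joints at [-1.423, 0.313, 1.498, -0, 1.331, -0.223], TCP at [190.227, -489.331, 231.294] pointing down, gripper open.
Joint ranges: [-2.94, 2.94], [-0.97, 2.17], [0.19, 2.56], [-1.23, 4.37], [0.02, 3.11], [-2.88, 2.88]. Speed limits (rad/s): [2.39, 2.39, 3.01, 3.14, 3.14, 3.14].

INTERFACE

Orientations are given as a unit quaternion [w, x, y, z].
In Python, from rig import ctrl, capture, get_calibration, ticket, search_frame, outline_of gives the robot as it stands. The module is installed in compiled form; this text tells all that it offers.
- The arm moves only by the tool servo_tool, never from a script. Its argument "motion" is a list of rows, each an object with "dr": the turn, a rotation vector about the tool's x, y, z in units of 10 degrees (1.0 is 10 degrees), a list of three; "delta_pos": the shift along the tool's x, y, z in units of 50 mm (1.0 is 50 mm), a list of three; "hand": the opening, from 0 (shut) to 1 (fully open). In form: [{"dr": [ax, ay, az], "delta_pos": [x, y, z], "hand": hand}, ...]. A call has 1 to 20 rows; each row shifts and turns the pose as measured when the row begins, along the tool's axes as they then stand; what a row does not reach is not made up. A row lasts 1/8 s, in which the tool goes at most 62.5 mm and 10.7 degrees, less where a joint would pass 70% of its speed; a pose out of reach is approached as far as the arm can. A call is refused whole if a number of a shift passes 1 or a number of a turn 1, either way. A call with a gripper value outside its range is refused whole. The fingers move at their own pace and stop on an object; "squeeze" is the grip in N (left out, the last holds). Time passes only in rows, so rows that do not move let the fingers close. It gives the time, the measured TCP pose, the force and the opening at its end, in the units of the state.
- ctrl.sense(): the state, without advancing time (a new reading comes with each control period).
- capture(name): name is "scene" or "side" or "wrist"; returns (picture, depth): 480x640x3 uint8, red, green, blue; 480x640 float32, mm along the optical axis (not along the pixel's ray), 0 where there is no reading.
- get_calibration(name): a dict with "camera_matrix" (3x3 intrinsics, pixels), "T" (4x4, takes a point from camera to world coordinates). Camera axes: x right, y down, z forward; pixel columns grow to the right and rows downward; lengths in mm; the calibration is good to about 2 mm. A picture is of the moment at which its call begins: read the wrist's pose just before it. get_calibration takes no time and is no camera call; for the wrist camera it gives the pose at the moment of the call.
- ticket.finish_job(): hands the job in, once; it reports no verdict.
Trained networks look in the newest picture that a camera, given by its name, has taken for a name from the list of things; names that differ only in an ending like _2 or _b are one class to them, and where a whole thing is asked for, a point or a joint stands for the part that bears it (a point fixed in the world has none). Each returns a list of dicts, best first, with "score" (0 to 1); they miss things now and then, are a little off and sometimes report something else, mostly with a low value. They report only what shows in the picture. A call takes as long as a camera call.
- search_frame(camera, label): "bbox" ([left, top, right, bottom] in pixels, round what is visible of it).
- outline_of(camera, label): "pixels" (480x640 bool, what is visible of it) and "bbox" ([left, top, right, bottom] in pixels, round what is visible of it).
The state is a dict: "time_s": time; "joints": joint angles; "dq": joint speeds; "tau": joint torques, N m; "eef_pos": TCP position; "ee_rot": TCP orientation; "force": force on the tool from outside, world axes, zero at the start; "wrist_torque": the same for the moment, N m; "grip_width": opening from 0.0 (shut) to 1.0 (fully open).
Only numpy, scipy, OpenCV 4.12 (cv2) and the standard library are available. Lean on these libraries where they do the work, as an engineer would, in place of code of your own. Each camera call takes 0.05 s, during which the arm holds its last target.

TASK

The pepper shaker has been knocked over on the cafe counter. Stand it upright on its base again, close to where it lies (within about a hand's breadth); set it down rather than dropping it, and let go. Leave the salt shaker, the mug and the service bell standing where they are.

Things in the scene. Friction and masses are not known exactly. Their poses are not given: they have to be found in the camera images.
- pepper_mid (a point): Middle of the pepper shaker, the shaker lying on its side: waisted glass, brown pepper, grey steel cap; 42 mm across, 94 mm long, 100-200 g, does not roll. Point on its axis, 47 mm from the base. z axis runs from base to cap: level now (middle 20 mm above the counter, z = 0), up when standing (47 mm). Grip the glass. The cap points left (+y) and 10 to 70 degrees from that towards the robot.
- salt_mid (a point): Middle (half-way up) of the salt shaker, same shape and size (42 mm across, 94 mm high) but with white salt, standing upright; z axis up. Bystander.
- mug_mid (a point): Middle (half-way up) of a small cream coffee mug, 59 x 83 mm with its handle, 55 mm high, standing upright between the places of the two shakers; z axis up. Bystander.
- bell_mid (a point): Middle (half-way up) of the round steel service bell, 76 mm across, 56 mm high, standing at the left of the work; z axis up. Bystander. Behind all these, from about x = 0.56 on, stand the fixed cash drawer (about 110 mm high) and the cash register: keep the hand clear of them.

How it is judged:
By the outcome, as a careful person would: the job done as asked, in the order asked, and still so for the second after the job is handed in, with the robot touching nothing.
It also fails if it takes over 38 s, if anything falls off the work surface, if the arm or the gripper's body presses on something with over 40 N, if the wrist force passes 120 N, or if a joint passes its speed limit or range.

## Working session

There is one attempt and no reset: what is moved stays moved. The work goes in short steps, Python scripts to look and compute and a tool call to move; the robot and the scene stay as the last step left them, time stands still between calls to the robot, and variables do not carry over. Pictures are saved under pics/ and viewed, and the job is handed in when it is done.

Besides the shell and the picture viewer there is one more tool, called after "Emit:" as name(argument=value, ...), one argument or row to a line, values as JSON. servo_tool: Moves the arm, as the interface text tells. Its arguments: {"type":"object","properties":{"motion":{"type":"array"},"squeeze":{"type":"number"}},"required":["motion"]}

```bash
mkdir -p pics; cat > h.py <<'E'
import numpy as np, cv2
from rig import ctrl, capture, get_calibration, ticket, search_frame, outline_of
from scipy.spatial.transform import Rotation as R
def rot(q): return R.from_quat([q[1],q[2],q[3],q[0]])
def cloud(cam,depth,mask):
    c=get_calibration(cam);K=np.array(c["camera_matrix"]);T=np.array(c["T"])
    v,u=np.nonzero(mask&(depth>0));z=depth[v,u]
    p=np.c_[(u-K[0,2])/K[0,0]*z,(v-K[1,2])/K[1,1]*z,z]
    return p@T[:3,:3].T+T[:3,3]
def save(n,im): cv2.imwrite('pics/'+n+'.png',im[:,:,::-1])
E
python3 - <<'E'
from h import *
print(ctrl.sense(), ctrl.hold_point_z)
for cam in ["scene","side"]:
    im,d=capture(cam); save(cam+'0',im); np.save(cam+'0.npy',d)
    for l in ["pepper_mid","salt_mid","mug_mid","bell_mid"]:
        o=outline_of(cam,l)
        for r in o[:2]:
            P=cloud(cam,d,r["pixels"])
            print(cam,l,round(r["score"],2),r["bbox"],len(P), P.mean(0).round(0) if len(P) else '', np.percentile(P,[3,97],axis=0).round(0).tolist() if len(P) else '')
E
```

```text
{'time_s': 0.0, 'joints': array([-1.42343346e+00,  3.13456408e-01,  1.49846169e+00, -2.25025862e-06,
        1.33101572e+00, -2.23410059e-01]), 'dq': array([ 0.00142988,  0.00094525,  0.00068131, -0.0013085 , -0.00081857,
        0.00014164]), 'tau': array([-8.31870602e-04, -4.12266970e+01, -2.59744209e+01, -2.08898364e-04,
        4.15123359e-03, -1.42667420e-05]), 'eef_pos': array([ 190.16890061, -489.05747909,  230.72254267]), 'ee_rot': array([-6.70137940e-04,  9.82864818e-01,  1.84326610e-01,  2.43997910e-05]), 'force': array([ 0.08747499, -0.07519372,  0.36473107]), 'wrist_torque': array([-0.01211316,  0.02434851, -0.05136707]), 'grip_width': 0.998969323189306} 18.700000000000003
scene pepper_mid 0.74 [249.3, 275.4, 287.5, 311.9] 661 [439. 245.  34.] [[420.0, 200.0, 17.0], [462.0, 288.0, 43.0]]
scene salt_mid 0.64 [396.8, 177.1, 405.1, 203.7] 104 [ 461. -207.   70.] [[452.0, -219.0, 25.0], [469.0, -201.0, 97.0]]
scene mug_mid 0.9 [346.2, 223.0, 372.2, 252.0] 584 [433. -30.  39.] [[402.0, -54.0, 9.0], [470.0, -0.0, 58.0]]
side pepper_mid 0.82 [287.0, 195.5, 314.5, 220.3] 362 [441. 230.  29.] [[418.0, 195.0, 5.0], [467.0, 280.0, 42.0]]
side pepper_mid 0.26 [288.2, 158.2, 309.3, 187.5] 378 [474. 410.  25.] [[446.0, 391.0, 1.0], [506.0, 437.0, 45.0]]
side salt_mid 0.98 [349.8, 299.1, 366.5, 335.7] 508 [ 449. -231.   57.] [[435.0, -242.0, 9.0], [467.0, -214.0, 94.0]]
side mug_mid 0.63 [310.8, 254.8, 344.7, 282.5] 572 [433. -30.  37.] [[401.0, -57.0, 12.0], [471.0, -1.0, 56.0]]
side bell_mid 0.71 [286.7, 159.1, 310.9, 184.6] 380 [475. 412.  26.] [[447.0, 392.0, 4.0], [507.0, 439.0, 47.0]]
```

```bash
python3 - <<'E'
from h import *
a=cv2.imread('pics/scene0.png');b=cv2.imread('pics/side0.png')
cv2.imwrite('pics/c0.png',np.vstack([cv2.resize(a[150:350,200:480],(800,571))[:571]]))
cv2.imwrite('pics/c1.png',cv2.resize(b[130:350,220:480],(700,592)))
E
```

```text
(no output)
```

View pics/scene0.png

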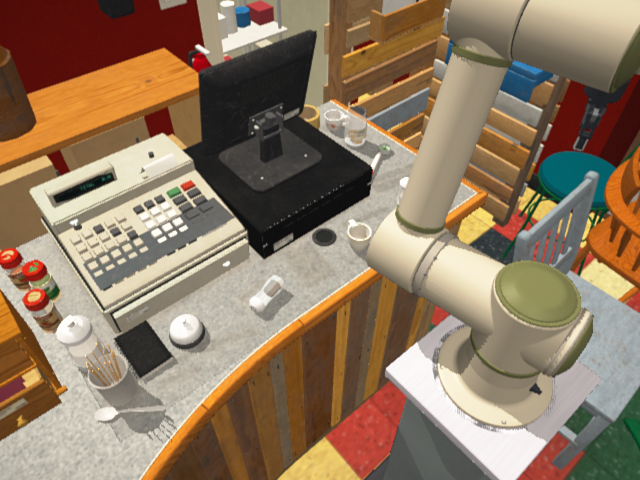

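```bash
sleep 1
```

```text
(no output)
```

View pics/c0.png

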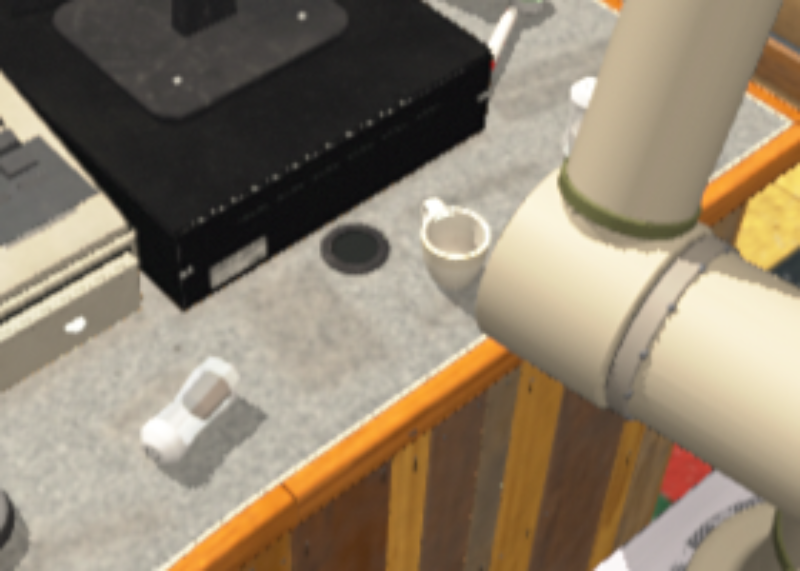

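View pics/c1.png

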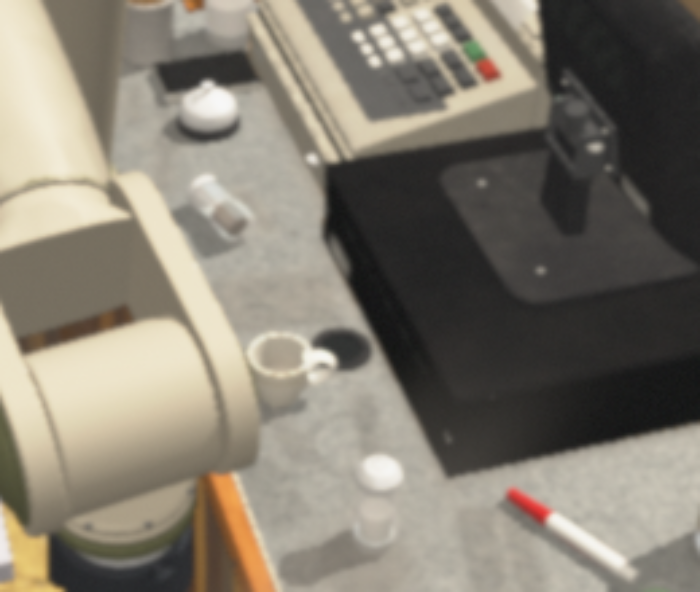

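```bash
python3 - <<'E'
from h import *
for cam in ["scene","side"]:
    im,d=capture(cam)
    r=outline_of(cam,"pepper_mid")[0]
    P=cloud(cam,d,cv2.erode(r["pixels"].astype(np.uint8),np.ones((3,3)))>0)
    P=P[(P[:,2]>3)&(P[:,2]<50)]
    m=np.median(P,0);u,s,v=np.linalg.svd((P-m)[:,:2],full_matrices=False)
    ax=v[0]*np.sign(v[0][1]);t=(P-m)[:,:2]@ax;w=(P-m)[:,:2]@np.array([-ax[1],ax[0]])
    print(cam,m.round(0),ax.round(3),"deg",np.degrees(np.arctan2(-ax[0],ax[1])).round(1),np.percentile(t,[2,98]).round(0),np.percentile(w,[2,98]).round(0),np.percentile(P[:,2],[50,95]).round(0),len(P))
E
```

```text
scene [440. 245.  37.] [-0.243  0.97 ] deg 14.1 [-44.  43.] [-18.  11.] [37. 42.] 546
side [440. 220.  33.] [-0.291  0.957] deg 16.9 [-27.  54.] [-18.  10.] [33. 41.] 265
```

Emit:
servo_tool(
  motion=[
    {"dr": [0, 0, 0], "delta_pos": [0.8, -0.6, -0.1], "hand": 1},
    {"dr": [0, 0, 0], "delta_pos": [0.8, -0.6, -0.1], "hand": 1},
    {"dr": [0, 0, 0], "delta_pos": [0.8, -0.7, -0.1], "hand": 1},
    {"dr": [0, 0, 0], "delta_pos": [0.7, -0.8, -0.1], "hand": 1},
    {"dr": [0, 0, 0], "delta_pos": [0.7, -0.8, -0.1], "hand": 1},
  ],
)

```text
time_s: 1.32
eef_pos: [305.9, -253.0, 256.3]
ee_rot: [-0.0, 0.983, 0.182, 0.0]
force: [0.7, -0.6, 0.3]
grip_width: 1.001
```

```bash
python3 - <<'E'
from h import *
s=ctrl.sense();print(s["time_s"],s["joints"].round(4).tolist(),s["eef_pos"].round(2),s["ee_rot"].round(4),s["dq"].round(2))
c=get_calibration("wrist");T=np.array(c["T"]);Rt=rot(s["ee_rot"]).as_matrix()
print((Rt.T@(T[:3,3]-s["eef_pos"])).round(1)); print((Rt.T@T[:3,:3]).round(2)); print(c["camera_matrix"])
E
```

```text
1.325 [-0.9888, 0.003, 1.7979, 0.0007, 1.3407, 0.2165] [ 305.89 -252.96  256.27] [-1.000e-04  9.834e-01  1.817e-01  3.000e-04] [ 0.87 -0.44  0.34  0.01  0.09  0.86]
[  80.3   -0.9 -142.6]
[[-0.   -0.95 -0.32]
 [ 1.   -0.    0.  ]
 [-0.   -0.32  0.95]]
[[380.6967071    0.         319.2385051 ]
 [  0.         380.6967071  236.77040628]
 [  0.           0.           1.        ]]
```

Emit:
servo_tool(
  motion=[
    {"dr": [0, 0, -0.9], "delta_pos": [0.6, -0.8, 0], "hand": 1},
    {"dr": [0, 0, -0.9], "delta_pos": [0.7, -0.7, 0], "hand": 1},
    {"dr": [0, 0, -0.9], "delta_pos": [0.8, -0.6, 0], "hand": 1},
    {"dr": [0, 0, -0.9], "delta_pos": [0.9, -0.4, 0], "hand": 1},
    {"dr": [0, 0, -0.9], "delta_pos": [0.95, -0.3, 0], "hand": 1},
    {"dr": [0, 0, -0.9], "delta_pos": [1, -0.1, 0], "hand": 1},
    {"dr": [0, 0, -0.9], "delta_pos": [1, 0, 0], "hand": 1},
    {"dr": [0, 0, -0.9], "delta_pos": [1, 0.2, 0], "hand": 1},
    {"dr": [0, 0, -0.9], "delta_pos": [0.5, 0, 0], "hand": 1},
    {"dr": [0, 0, -0.5], "delta_pos": [0, 0, 0], "hand": 1},
    {"dr": [0, 0, 0], "delta_pos": [0, 0, 0], "hand": 1},
  ],
)

```text
time_s: 2.7
eef_pos: [410.4, 174.8, 257.9]
ee_rot: [0.003, 0.573, 0.819, 0.001]
force: [0.4, 0.5, -0.1]
grip_width: 1.0
```

```bash
cat > look.py <<'E'
from h import *
import sys
def look(tag):
    s=ctrl.sense();print(s["time_s"],s["joints"].round(4).tolist(),s["eef_pos"].round(1),s["ee_rot"].round(4))
    im,d=capture("wrist"); save('w'+tag,im); np.save('w'+tag+'.npy',d)
    for r in outline_of("wrist","pepper_mid")[:2]:
        P=cloud("wrist",d,cv2.erode(r["pixels"].astype(np.uint8),np.ones((5,5)))>0)
        print(r["score"],r["bbox"],len(P))
        if len(P)<50: continue
        np.save('P'+tag+'.npy',P)
        Q=P[(P[:,2]>5)]
        v,u=np.nonzero(r["pixels"])
        c=get_calibration("wrist");K=np.array(c["camera_matrix"]);T=np.array(c["T"])
        # silhouette-based: cast onto z=20
        ray=np.c_[(u-K[0,2])/K[0,0],(v-K[1,2])/K[1,1],np.ones(len(u))]@T[:3,:3].T
        S=(T[:3,3]+ray*((20-T[2,3])/ray[:,2:]))[:,:2]
        for nm,X in (("depth",Q[:,:2]),("sil",S)):
            box=cv2.minAreaRect(X.astype(np.float32)); m=X.mean(0);vv=np.linalg.svd(X-m,full_matrices=False)[2][0];vv*=np.sign(vv[1])
            print(nm,"mean",m.round(1),"rect",np.round(box[0],1),np.round(box[1],1),round(box[2],1),"pca az",np.degrees(np.arctan2(vv[1],vv[0])).round(1))
        print("z pct",np.percentile(P[:,2],[5,50,95]).round(1))
look(sys.argv[1])
E
python3 look.py 1
```

```text
2.7 [0.1409, 0.1132, 1.676, -0.0033, 1.3459, -0.2078] [410.4 174.8 257.9] [0.0035 0.5734 0.8192 0.001 ]
0.96 [349.0, 87.0, 403.1, 192.7] 3216
depth mean [442.  242.7] rect [442.5 243. ] [34.8 88.8] 14.6 pca az 104.9
sil mean [444.5 242.4] rect [444.7 241.9] [41.8 97. ] 13.9 pca az 105.2
z pct [28.2 35.5 39.6]
```

View pics/w1.png

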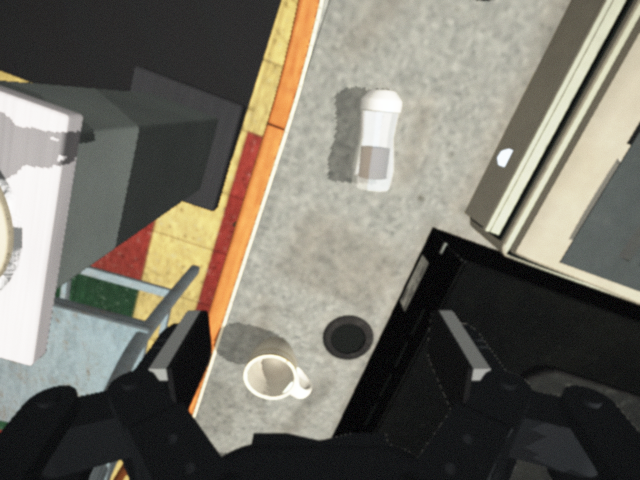

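Emit:
servo_tool(
  motion=[
    {"dr": [0, 0, 0.5], "delta_pos": [0.8, 0.6, 0], "hand": 1},
    {"dr": [0, -0.9, 0], "delta_pos": [0.8, 0.1, 0], "hand": 1},
    {"dr": [0, -0.9, 0], "delta_pos": [0.5, 0, 0], "hand": 1},
    {"dr": [0, -0.7, 0], "delta_pos": [0, 0, 0], "hand": 1},
    {"dr": [0, 0, 0], "delta_pos": [0, 0, 0], "hand": 1},
  ],
)

```text
time_s: 3.42
eef_pos: [415.7, 287.3, 254.2]
ee_rot: [0.181, 0.602, 0.766, -0.133]
force: [-0.0, -0.4, -0.0]
grip_width: 1.001
```

```bash
python3 look.py 2; python3 - <<'E'
from h import *
print(rot(ctrl.sense()["ee_rot"]).as_matrix().round(3))
E
```

```text
3.425 [0.5849, 0.3753, 1.4186, -0.4303, 1.5042, 0.4086] [415.7 287.3 254.2] [ 0.1808  0.6018  0.7664 -0.1333]
0.64 [313.4, 81.8, 359.2, 186.5] 3096
depth mean [441.9 250.9] rect [443.8 245. ] [34.3 89.9] 15.3 pca az 105.4
sil mean [444.9 242.6] rect [446.7 238.4] [ 40.4 108.5] 15.1 pca az 105.8
z pct [27.5 35.9 40. ]
[[-0.208  0.971  0.117]
 [ 0.876  0.238 -0.42 ]
 [-0.436  0.015 -0.9  ]]
```

View pics/w2.png

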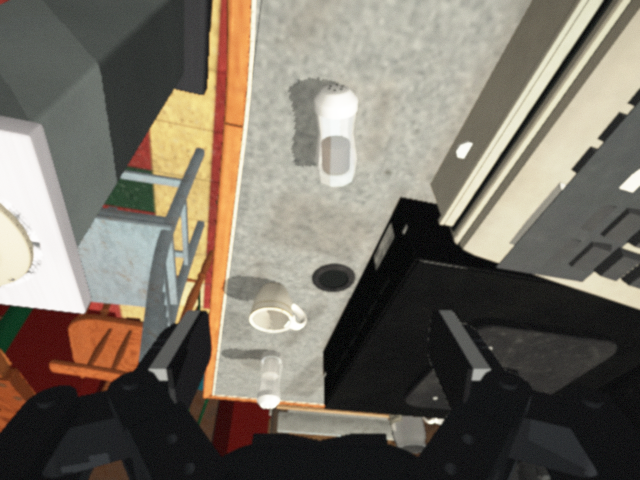

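```bash
cat > kin.py <<'E'
from h import *
from scipy.optimize import least_squares
D=[([-1.42343,.313456,1.49846,0,1.33102,-.22341],[190.17,-489.06,230.72],[-6.7e-4,.982865,.184327,2.4e-5]),
([-0.9888,0.003,1.7979,0.0007,1.3407,0.2165],[305.89,-252.96,256.27],[-1e-4,.9834,.1817,3e-4]),
([0.1409,0.1132,1.676,-0.0033,1.3459,-0.2078],[410.4,174.8,257.9],[.0035,.5734,.8192,.001]),
([0.5849,0.3753,1.4186,-0.4303,1.5042,0.4086],[415.7,287.3,254.2],[.1808,.6018,.7664,-.1333])]
Rz=lambda a:R.from_euler('z',a).as_matrix();Ry=lambda a:R.from_euler('y',a).as_matrix()
def fk(q,p):
    z0,y1,L1,y2,L2,y3,Dt=p
    A=Rz(q[0]);B=A@Ry(q[1]);C=A@Ry(q[1]+q[2]);E=C@Rz(q[3]);F=E@Ry(q[4]);G=F@Rz(q[5]+np.pi/2)
    return A@[0,y1,z0]+B@[0,0,L1]+C@[0,y2,L2]+F@[0,y3,Dt],G
def fit(D):
    def res(p): return np.concatenate([fk(q,p)[0]-x for q,x,_ in D]+[0.002*(np.array(p)-[160,0,437,0,388,0,260])])
    s=least_squares(res,[160,60,437,0,388,50,260]); return s.x,res(s.x)
if __name__=="__main__":
    p,r=fit(D);print(p.round(1),r[:-7].round(1))
    for q,x,w in D: print((fk(q,p)[1]-rot(w).as_matrix()).round(2).tolist())
    lo=np.array([-2.94,-.97,.19,-1.23,.02,-2.88])+.05;hi=np.array([2.94,2.17,2.56,4.37,3.11,2.88])-.05
    c0=np.array([-.259,.966,0]);z=np.array([0,0,1.])
    def ik(pos,Rt,q0):
        f=lambda q:np.concatenate([(fk(q,p)[0]-pos)/100,(fk(q,p)[1]-Rt).ravel()])
        s=least_squares(f,np.clip(q0,lo+.01,hi-.01),bounds=(lo,hi));return s.x,s.cost
    q=np.array(D[-1][0])
    gp=np.array([443,243,0])
    for az in (105,90,75,60):
      q=np.array(D[-1][0])
      for th in np.radians(np.arange(-25,66,15)):
        c=np.array([np.cos(np.radians(az)),np.sin(np.radians(az)),0])
        a=-z*np.cos(th)+c*np.sin(th); x=c*np.cos(th)+z*np.sin(th); y=np.cross(a,x)
        pos=gp+z*(20 if th<-.4 else 75)+a*22
        q,co=ik(pos,np.c_[x,y,a],q); print(az,np.degrees(th).round(),q.round(2),round(co,5))
E
python3 kin.py
```

```text
[ 1.617e+02  5.830e+01  4.382e+02  5.830e+01  3.886e+02 -2.000e-01
  2.551e+02] [ 0.  -0.4  0.   0.1 -0.2 -0.  -0.4 -0.  -0.  -0.2 -0.1  0. ]
[[-0.0, 0.0, 0.0], [0.0, 0.0, 0.0], [0.0, -0.0, 0.0]]
[[0.0, -0.0, 0.0], [-0.0, -0.0, 0.0], [0.0, -0.0, 0.0]]
[[-0.0, -0.0, -0.0], [-0.0, 0.0, 0.0], [0.0, 0.0, -0.0]]
[[-0.0, -0.0, -0.0], [-0.0, 0.0, -0.0], [-0.0, -0.0, 0.0]]
105 -25.0 [ 0.46  0.63  1.76 -0.55  0.92  0.57] 0.0
105 -10.0 [ 0.35  0.48  1.78 -0.22  0.91  0.23] 0.0
105 5.0 [ 0.23  0.45  1.82  0.11  0.88 -0.11] 0.0
105 20.0 [ 0.11  0.45  1.86  0.43  0.94 -0.43] 0.0
105 35.0 [-0.01  0.5   1.88  0.69  1.06 -0.7 ] 0.0
105 50.0 [-0.09  0.58  1.89  0.87  1.23 -0.9 ] 0.0
105 65.0 [-0.16  0.68  1.89  0.99  1.41 -1.05] 0.0
90 -25.0 [ 0.45  0.67  1.69 -0.46  1.04  0.73] 0.0
90 -10.0 [ 0.35  0.5   1.75 -0.2   0.97  0.47] 0.0
90 5.0 [0.23 0.44 1.84 0.11 0.85 0.16] 0.0
90 20.0 [ 0.1   0.42  1.92  0.48  0.83 -0.23] 0.0
90 35.0 [-0.02  0.44  1.99  0.81  0.91 -0.59] 0.0
90 50.0 [-0.12  0.51  2.03  1.05  1.07 -0.88] 0.0
90 65.0 [-0.19  0.61  2.06  1.2   1.27 -1.09] 0.0
75 -25.0 [ 0.42  0.7   1.62 -0.37  1.13  0.9 ] 0.0
75 -10.0 [ 0.34  0.51  1.72 -0.17  1.01  0.7 ] 0.0
75 5.0 [0.23 0.43 1.85 0.1  0.82 0.43] 0.0
75 20.0 [0.12 0.38 1.97 0.5  0.72 0.01] 0.0
75 35.0 [-0.01  0.38  2.08  0.94  0.75 -0.48] 0.0
75 50.0 [-0.12  0.44  2.16  1.27  0.92 -0.88] 0.0
75 65.0 [-0.2   0.55  2.21  1.45  1.15 -1.16] 0.0
60 -25.0 [ 0.39  0.72  1.58 -0.28  1.21  1.06] 0.0
60 -10.0 [ 0.32  0.52  1.7  -0.13  1.05  0.92] 0.0
60 5.0 [0.24 0.42 1.86 0.09 0.8  0.7 ] 0.0
60 20.0 [0.14 0.36 2.01 0.49 0.61 0.28] 0.0
60 35.0 [ 0.03  0.34  2.16  1.09  0.58 -0.36] 0.0
60 50.0 [-0.08  0.38  2.27  1.56  0.76 -0.91] 0.0
60 65.0 [-0.17  0.5   2.35  1.78  1.05 -1.26] 0.0
```

Emit:
servo_tool(
  motion=[
    {"dr": [0, 0, 0], "delta_pos": [0.3, 0.06, 0.7], "hand": 1},
    {"dr": [0, 0, 0], "delta_pos": [0.3, 0.06, 0.7], "hand": 1},
    {"dr": [0, 0, 0], "delta_pos": [0.3, 0.06, 0.7], "hand": 1},
    {"dr": [0, 0, 0], "delta_pos": [0.3, 0.06, 0.7], "hand": 1},
    {"dr": [0, 0, 0], "delta_pos": [0, 0, 0], "hand": 1},
    {"dr": [0, 0, 0], "delta_pos": [0, 0, 0], "hand": 1},
  ],
)

```text
time_s: 4.28
eef_pos: [437.1, 278.2, 105.1]
ee_rot: [0.177, 0.611, 0.761, -0.125]
force: [0.3, 0.5, 0.8]
grip_width: 0.999
```

```bash
python3 look.py 3; cat > go.py <<'E'
from h import *
import sys
s=ctrl.sense();Rt=rot(s["ee_rot"]).as_matrix();t=np.array([float(v) for v in sys.argv[1:4]])
print(Rt.round(3));print("units",(Rt.T@(t-s["eef_pos"])/50).round(3), s["force"].round(1))
E
python3 go.py 445 236 4
```

```text
4.275 [0.5436, 0.5444, 1.5742, -0.4567, 1.184, 0.5349] [437.1 278.2 105.1] [ 0.1769  0.6111  0.7613 -0.1252]
0.55 [280.8, 163.6, 349.0, 304.1] 6346
depth mean [440.7 256.9] rect [443.  246.1] [36.8 90.4] 16.7 pca az 105.8
sil mean [443.7 244.4] rect [445.8 236. ] [ 40.9 122.6] 15.8 pca az 105.5
z pct [21.1 34.2 39. ]
[[-0.191  0.975  0.117]
 [ 0.886  0.222 -0.407]
 [-0.423  0.026 -0.906]]
units [ 0.07  -0.083  2.195] [ 0.5 -0.3  1.4]
```

View pics/w3.png

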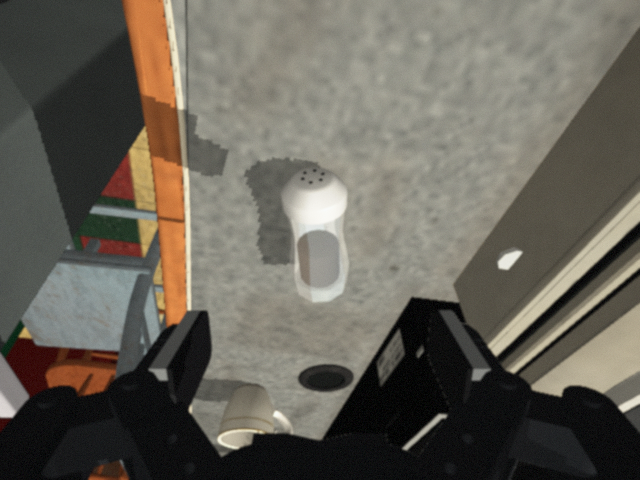

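Emit:
servo_tool(
  motion=[
    {"dr": [0, 0, -0.3], "delta_pos": [0.03, -0.04, 0.7], "hand": 1},
    {"dr": [0, 0, 0], "delta_pos": [0.03, -0.04, 0.7], "hand": 1},
    {"dr": [0, 0, 0], "delta_pos": [0, 0, 0.4], "hand": 1},
    {"dr": [0, 0, 0], "delta_pos": [0, 0, 0], "hand": 1},
    {"dr": [0, 0, 0], "delta_pos": [0, 0, 0], "hand": 1},
  ],
)

```text
time_s: 5.0
eef_pos: [446.5, 245.2, 27.1]
ee_rot: [0.176, 0.591, 0.777, -0.124]
force: [0.8, -0.1, 0.6]
grip_width: 1.003
```

```bash
python3 go.py 445 237 4;python3 -c "
from look import *" 3b
```

```text
[[-0.239  0.963  0.127]
 [ 0.876  0.27  -0.4  ]
 [-0.42   0.016 -0.907]]
units [ 0.058 -0.08   0.48 ] [ 0.8 -0.1  0.6]
5.0 [0.4813, 0.6337, 1.675, -0.5215, 0.9803, 0.5379] [446.5 245.2  27.1] [ 0.176   0.5912  0.7773 -0.1237]
0.92 [262.5, 202.6, 365.3, 391.1] 13435
depth mean [438.7 262. ] rect [443.7 246.1] [38.3 90.5] 14.6 pca az 105.5
sil mean [443.3 245.7] rect [448.1 229.8] [ 41.6 138.3] 14.4 pca az 105.6
z pct [17.8 33.5 38.7]
```

View pics/w3b.png

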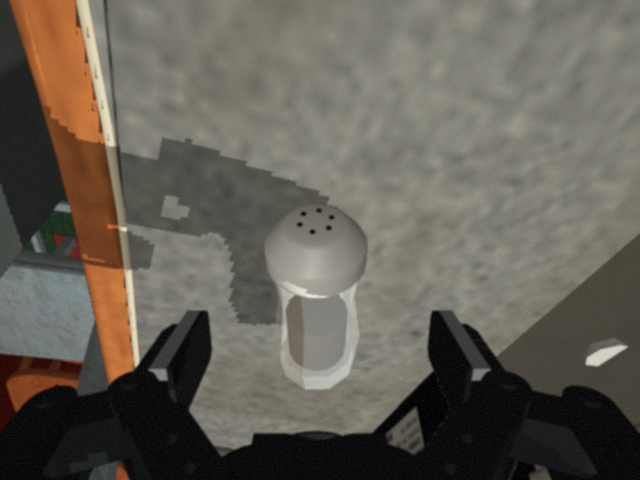

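Emit:
servo_tool(
  motion=[
    {"dr": [0, 0, 0], "delta_pos": [0.06, -0.03, 0.3], "hand": 1},
    {"dr": [0, 0, 0], "delta_pos": [0, 0, 0.2], "hand": 1},
    {"dr": [0, 0, 0], "delta_pos": [0, 0, 0], "hand": 1},
    {"dr": [0, 0, 0], "delta_pos": [0, 0, 0], "hand": 1},
  ],
)

```text
time_s: 5.6
eef_pos: [447.5, 237.3, 1.8]
ee_rot: [0.176, 0.591, 0.777, -0.123]
force: [0.8, 0.3, 0.4]
grip_width: 1.001
```

```bash
python3 go.py 445 238 4
```

```text
[[-0.239  0.962  0.128]
 [ 0.876  0.271 -0.4  ]
 [-0.42   0.016 -0.908]]
units [ 0.006 -0.044 -0.052] [0.8 0.3 0.4]
```

Slightly low; back off 3 mm while closing gently.

Emit:
servo_tool(
  motion=[
    {"dr": [0, 0, 0], "delta_pos": [0, -0.03, -0.06], "hand": 1},
    {"dr": [0, 0, 0], "delta_pos": [0, 0, 0], "hand": 0.6},
    {"dr": [0, 0, 0], "delta_pos": [0, 0, 0], "hand": 0.3},
    {"dr": [0, 0, 0], "delta_pos": [0, 0, 0], "hand": 0},
    {"dr": [0, 0, 0], "delta_pos": [0, 0, 0], "hand": 0},
    {"dr": [0, 0, 0], "delta_pos": [0, 0, 0], "hand": 0},
    {"dr": [0, 0, 0], "delta_pos": [0, 0, 0], "hand": 0},
  ],
  squeeze=40,
)

```text
time_s: 6.48
eef_pos: [446.1, 238.7, 5.6]
ee_rot: [0.177, 0.591, 0.777, -0.122]
force: [-0.3, 0.4, 1.3]
grip_width: 0.431
```

```bash
python3 go.py 445 238 4;python3 look.py 4
```

```text
[[-0.239  0.962  0.13 ]
 [ 0.876  0.271 -0.399]
 [-0.419  0.019 -0.908]]
units [ 0.007 -0.026  0.033] [-0.3  0.4  1.3]
6.475 [0.4707, 0.6635, 1.697, -0.5441, 0.929, 0.563] [446.1 238.7   5.6] [ 0.1766  0.5911  0.7774 -0.1224]
0.81 [261.1, 228.4, 379.9, 434.6] 16989
depth mean [436.5 264.3] rect [442.  245.1] [38.1 91.8] 15.6 pca az 104.2
sil mean [442.1 245.1] rect [448.1 223.6] [ 42.1 153.4] 13.6 pca az 104.9
z pct [16.4 33.1 38.8]
```

View pics/w4.png

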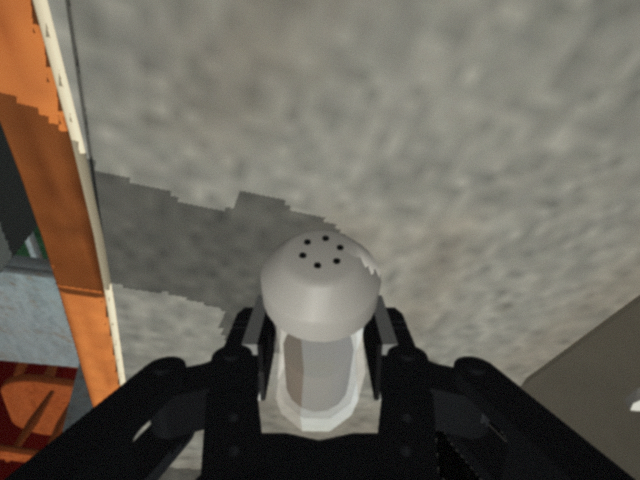

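Emit:
servo_tool(
  motion=[
    {"dr": [0, 0, 0], "delta_pos": [-0.2, 0, -0.45], "hand": 0},
    {"dr": [0, 0, 0], "delta_pos": [-0.25, 0, -0.55], "hand": 0},
    {"dr": [0.4, 0, 0.9], "delta_pos": [-0.25, 0, -0.55], "hand": 0},
    {"dr": [0.4, 0, 0.9], "delta_pos": [0, 0, 0], "hand": 0},
    {"dr": [0.4, 0, 0.9], "delta_pos": [0, 0, 0], "hand": 0},
    {"dr": [0, 0, 0], "delta_pos": [0, 0, 0], "hand": 0},
    {"dr": [0, 0, 0], "delta_pos": [0, 0, 0], "hand": 0},
  ],
  squeeze=60,
)

```text
time_s: 7.45
eef_pos: [442.3, 238.5, 90.8]
ee_rot: [0.136, 0.774, 0.598, -0.161]
force: [-0.1, 0.3, -1.3]
grip_width: 0.426
```

```bash
python3 go.py 445 238 80;python3 look.py 5
```

```text
[[ 0.234  0.968 -0.087]
 [ 0.881 -0.249 -0.403]
 [-0.411  0.018 -0.911]]
units [0.093 0.051 0.197] [-0.1  0.3 -1.3]
7.45 [0.4305, 0.5954, 1.526, -0.349, 1.3012, 0.8277] [442.3 238.5  90.8] [ 0.1358  0.7737  0.5975 -0.161 ]
0.77 [260.3, 226.8, 380.8, 432.6] 16952
depth mean [446.6 264.6] rect [441.8 245.4] [91.6 36.8] 74.5 pca az 74.2
sil mean [410.3 117.7] rect [399.2  76.1] [305.8  84.2] 73.7 pca az 74.8
z pct [101.9 118.5 124.1]
0.64 [341.8, 383.2, 377.2, 435.5] 822
depth mean [423.1  -2.5] rect [419.2  -4.7] [33.5 11.6] 7.0 pca az 10.7
sil mean [417.3 -43.4] rect [417.7 -34.1] [121.4  38. ] 78.1 pca az 75.4
z pct [15.2 38.7 50.3]
```

View pics/w5.png

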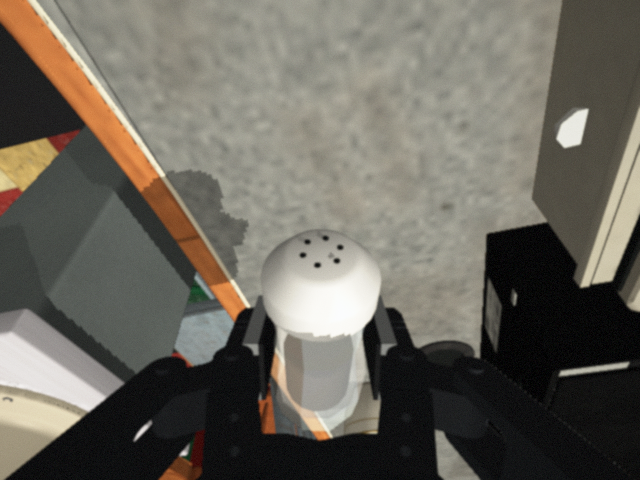

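Emit:
servo_tool(
  motion=[
    {"dr": [0, 0.9, 0], "delta_pos": [0, 0, 0], "hand": 0},
    {"dr": [0, 1, 0], "delta_pos": [0, 0, 0], "hand": 0},
    {"dr": [0, 1, 0], "delta_pos": [0, 0, 0], "hand": 0},
    {"dr": [0, 1, 0], "delta_pos": [0, 0, 0], "hand": 0},
    {"dr": [0, 1, 0], "delta_pos": [0, 0, 0], "hand": 0},
    {"dr": [0, 1, 0], "delta_pos": [0, 0, 0], "hand": 0},
    {"dr": [0, 1, 0], "delta_pos": [0, 0, 0], "hand": 0},
    {"dr": [0, 1, 0], "delta_pos": [0, 0, 0], "hand": 0},
    {"dr": [0, 0, 0], "delta_pos": [0, 0, 0], "hand": 0},
    {"dr": [0, 0, 0], "delta_pos": [0, 0, 0], "hand": 0},
  ],
)

```text
time_s: 8.8
eef_pos: [438.5, 240.1, 90.8]
ee_rot: [-0.27, 0.697, 0.558, 0.36]
force: [-0.2, 0.2, -1.3]
grip_width: 0.422
```

```bash
cat > look2.py <<'E'
from h import *
import sys
tag=sys.argv[1]
s=ctrl.sense();print(s["time_s"],s["joints"].round(3).tolist(),s["eef_pos"].round(1),s["force"].round(1))
Rt=rot(s["ee_rot"]).as_matrix();print(Rt.round(3))
for cam in ["scene","side"]:
    im,d=capture(cam)
    for r in outline_of(cam,"pepper_mid")[:1]:
        x0,y0,x1,y1=[int(v) for v in r["bbox"]]
        P=cloud(cam,d,cv2.erode(r["pixels"].astype(np.uint8),np.ones((3,3)))>0); 
        if len(P): 
            m=P.mean(0);v=np.linalg.svd(P-m,full_matrices=False)[2][0];v*=np.sign(v[2])
            print(cam,round(r["score"],2),r["bbox"],m.round(0),"axis",v.round(2),"lo/hi",np.percentile(P,[2,98],axis=0).round(0).tolist())
    cx,cy=(268,275) if cam=="scene" else (300,195)
    save(cam+tag,cv2.resize(im[cy-75:cy+75,cx-100:cx+100],(800,600),interpolation=cv2.INTER_CUBIC))
E
python3 look2.py 6
```

```text
8.8 [-0.197, 0.443, 2.124, 1.229, 1.019, -0.913] [438.5 240.1  90.8] [-0.2  0.2 -1.3]
[[ 0.117  0.972  0.201]
 [ 0.584 -0.232  0.778]
 [ 0.803  0.026 -0.595]]
scene 0.8 [259.0, 253.3, 287.5, 291.3] [427. 239. 125.] axis [0.17 0.14 0.97] lo/hi [[415.0, 218.0, 62.0], [444.0, 253.0, 148.0]]
```

View pics/scene6.png

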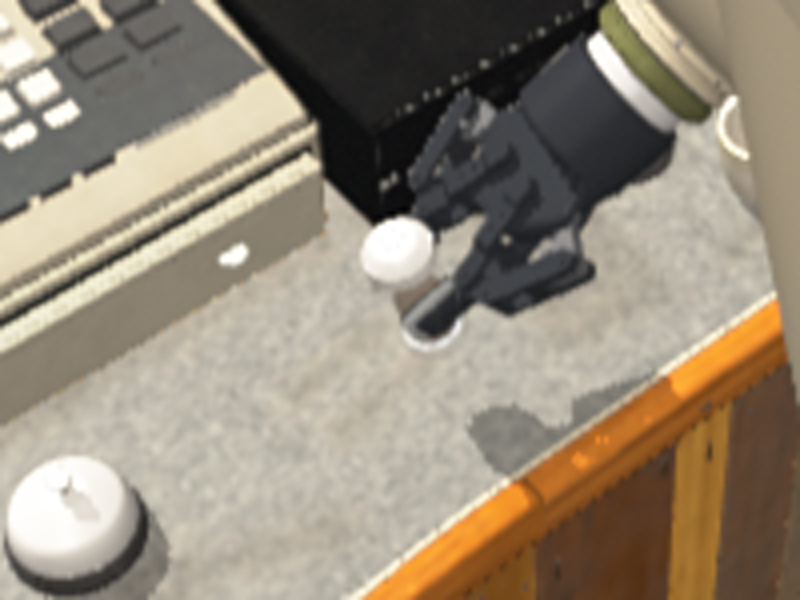

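View pics/side6.png

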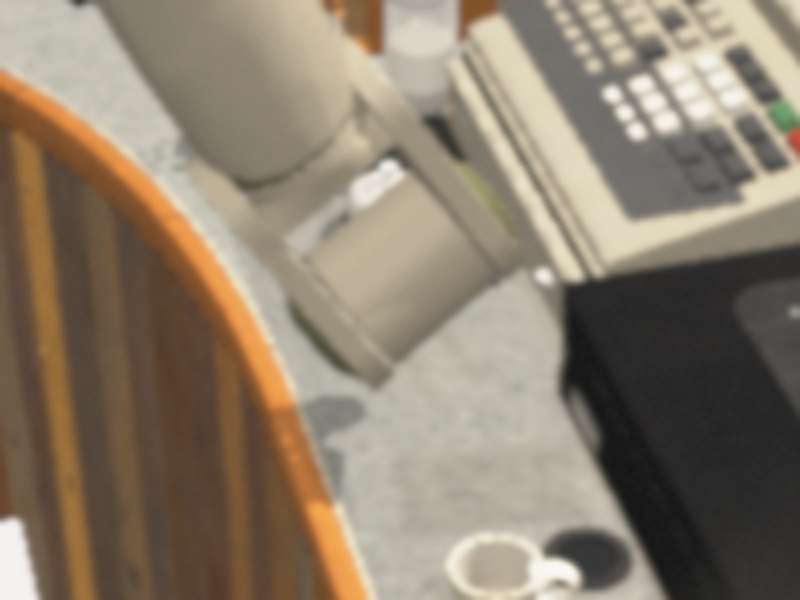

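Emit:
servo_tool(
  motion=[
    {"dr": [0, 0.6, 0.1], "delta_pos": [0, 0, 0], "hand": 0},
    {"dr": [0, 0.6, 0], "delta_pos": [0, 0, 0], "hand": 0},
    {"dr": [0, 0, 0], "delta_pos": [0, 0, 0], "hand": 0},
    {"dr": [0, 0, 0], "delta_pos": [0, 0, 0], "hand": 0},
  ],
)

```text
time_s: 9.5
eef_pos: [438.7, 242.0, 92.5]
ee_rot: [-0.329, 0.658, 0.523, 0.43]
force: [0.6, 0.2, -1.9]
grip_width: 0.427
```

```bash
python3 look2.py 7; python3 look.py 7; python3 go.py 440 242 46
```

```text
9.5 [-0.266, 0.554, 2.149, 1.363, 1.195, -1.115] [438.7 242.   92.5] [ 0.6  0.2 -1.9]
[[ 0.083  0.972  0.222]
 [ 0.406 -0.236  0.883]
 [ 0.91   0.017 -0.414]]
scene 0.96 [261.4, 254.8, 286.7, 293.4] [428. 237. 119.] axis [ 0.07 -0.13  0.99] lo/hi [[416.0, 216.0, 59.0], [443.0, 248.0, 146.0]]
9.7 [-0.2661, 0.5542, 2.1494, 1.3637, 1.1964, -1.1167] [438.7 242.   92.7] [-0.3293  0.6577  0.523   0.4306]
0.97 [260.9, 227.5, 380.5, 433.2] 17019
depth mean [430.5 217.5] rect [432.  223.8] [32.7 36.7] 64.6 pca az 166.7
sil mean [449.9 289.2] rect [446.2 300.1] [153.9  86.4] 61.7 pca az 74.7
z pct [ 72.  132.8 143.2]
[[ 0.082  0.972  0.222]
 [ 0.404 -0.236  0.884]
 [ 0.911  0.017 -0.412]]
units [-0.846  0.01   0.392] [-0.6 -0.2 -2.8]
```

View pics/scene7.png

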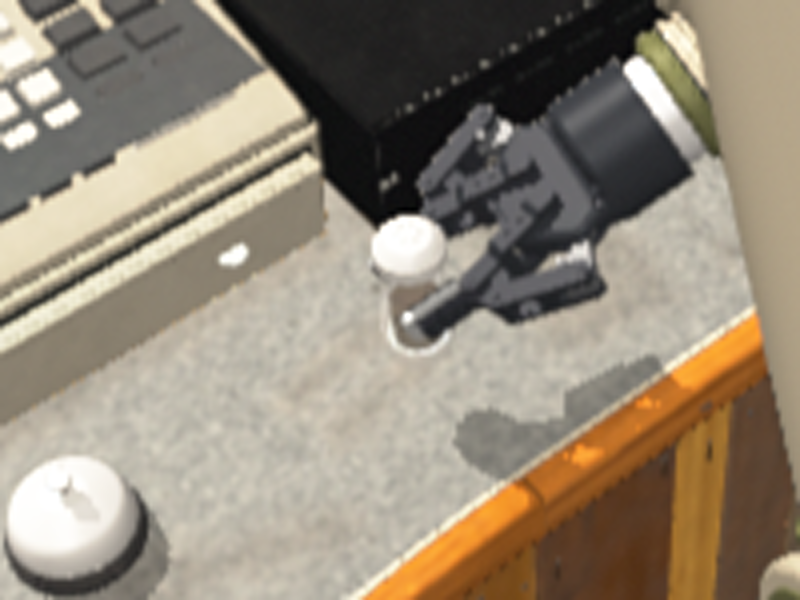

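View pics/w7.png

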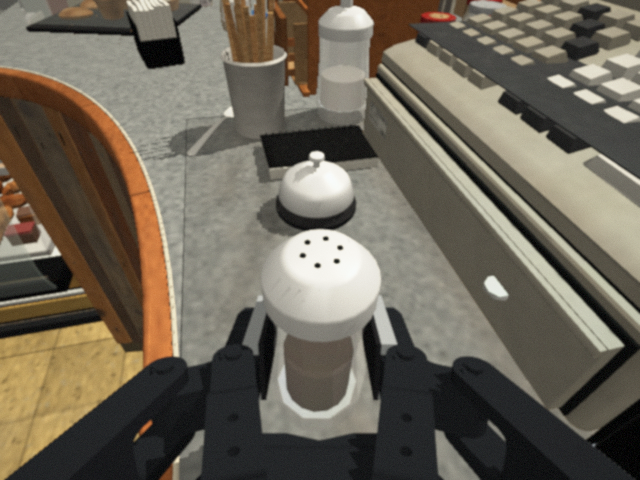

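Emit:
servo_tool(
  motion=[
    {"dr": [0, 0, 0], "delta_pos": [-0.28, 0, 0.13], "hand": 0},
    {"dr": [0, 0, 0], "delta_pos": [-0.28, 0, 0.13], "hand": 0},
    {"dr": [0, 0, 0], "delta_pos": [-0.22, 0, 0.1], "hand": 0},
    {"dr": [0, 0, 0], "delta_pos": [0, 0, 0], "hand": 0},
    {"dr": [0, 0, 0], "delta_pos": [0, 0, 0], "hand": 0},
  ],
)

```text
time_s: 10.42
eef_pos: [440.1, 242.1, 49.2]
ee_rot: [-0.328, 0.658, 0.524, 0.431]
force: [0.5, 1.0, -1.9]
grip_width: 0.425
```

```bash
python3 go.py 440 242 42; python3 look2.py 8
```

```text
[[ 0.08   0.972  0.223]
 [ 0.405 -0.236  0.883]
 [ 0.911  0.019 -0.413]]
units [-0.132 -0.003  0.057] [ 0.5  1.  -1.9]
10.425 [-0.265, 0.676, 2.138, 1.41, 1.175, -1.236] [440.1 242.1  49.2] [ 0.5  1.  -1.9]
[[ 0.08   0.972  0.223]
 [ 0.405 -0.236  0.883]
 [ 0.911  0.019 -0.413]]
scene 0.65 [261.2, 266.0, 285.4, 302.2] [429. 237.  79.] axis [ 0.08 -0.12  0.99] lo/hi [[418.0, 220.0, 20.0], [446.0, 248.0, 104.0]]
```

View pics/scene8.png

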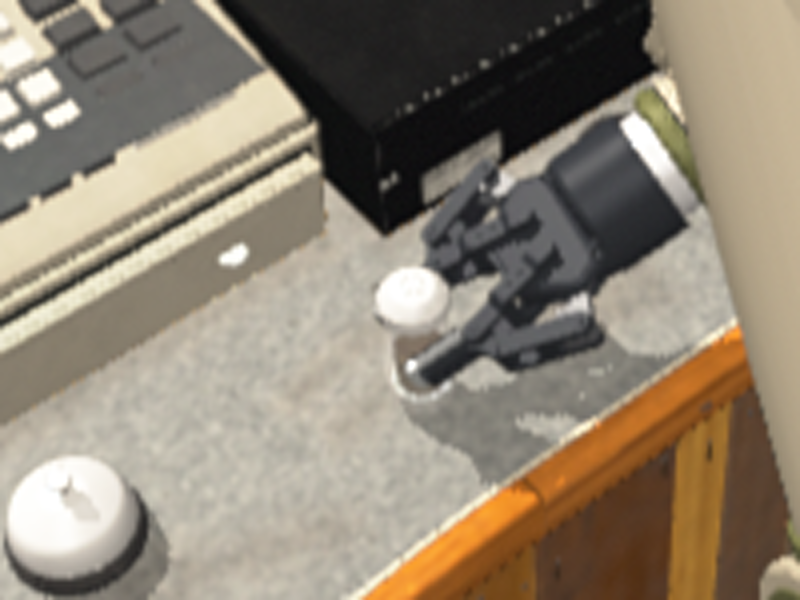

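Emit:
servo_tool(
  motion=[
    {"dr": [0, 0, 0], "delta_pos": [-0.09, 0, 0.04], "hand": 0},
    {"dr": [0, 0, 0], "delta_pos": [-0.03, 0, 0.014], "hand": 0},
    {"dr": [0, 0, 0], "delta_pos": [0, 0, 0], "hand": 0},
    {"dr": [0, 0, 0], "delta_pos": [0, 0, 0], "hand": 0},
  ],
)

```text
time_s: 11.12
eef_pos: [440.3, 242.1, 42.8]
ee_rot: [-0.328, 0.657, 0.524, 0.431]
force: [0.0, -0.8, -0.8]
grip_width: 0.423
```

```bash
python3 go.py 440 242 40
```

```text
[[ 0.079  0.972  0.223]
 [ 0.405 -0.236  0.883]
 [ 0.911  0.02  -0.412]]
units [-0.052 -0.007  0.02 ] [ 0.  -0.8 -0.8]
```

Emit:
servo_tool(
  motion=[
    {"dr": [0, 0, 0], "delta_pos": [-0.026, 0, 0.012], "hand": 0},
    {"dr": [0, 0, 0], "delta_pos": [0, 0, 0], "hand": 0},
  ],
)

```text
time_s: 11.38
eef_pos: [440.5, 242.6, 42.8]
ee_rot: [-0.329, 0.656, 0.523, 0.433]
force: [-0.2, -1.2, -0.8]
grip_width: 0.422
```

Emit:
servo_tool(
  motion=[
    {"dr": [0, 0, 0], "delta_pos": [-0.02, 0, 0.01], "hand": 0},
    {"dr": [0, 0, 0], "delta_pos": [0, 0, 0], "hand": 0},
  ],
)

```text
time_s: 11.62
eef_pos: [440.6, 242.9, 42.9]
ee_rot: [-0.33, 0.655, 0.523, 0.434]
force: [-0.6, -2.0, 3.0]
grip_width: 0.423
```

```bash
python3 look.py 9 | head -3; python3 go.py 440 242 40;python3 look2.py 9
```

```text
11.625 [-0.2646, 0.7002, 2.134, 1.4208, 1.1797, -1.2615] [440.6 242.9  42.9] [-0.33    0.6548  0.5232  0.4342]
0.56 [258.4, 226.1, 380.9, 431.0] 17000
depth mean [432.3 218.4] rect [434.4 224.6] [31.4 37.7] 75.7 pca az 165.5
[[ 0.076  0.972  0.223]
 [ 0.399 -0.235  0.887]
 [ 0.914  0.022 -0.405]]
units [-0.06  -0.009  0.004] [-1.6 -0.9  4.4]
11.725 [-0.265, 0.7, 2.134, 1.421, 1.18, -1.261] [440.6 242.9  42.8] [-1.6 -0.9  4.4]
[[ 0.076  0.972  0.223]
 [ 0.399 -0.235  0.887]
 [ 0.914  0.022 -0.405]]
scene 0.95 [261.2, 268.0, 284.6, 305.5] [430. 238.  70.] axis [ 0.06 -0.15  0.99] lo/hi [[419.0, 219.0, 13.0], [446.0, 250.0, 97.0]]
```

View pics/w9.png

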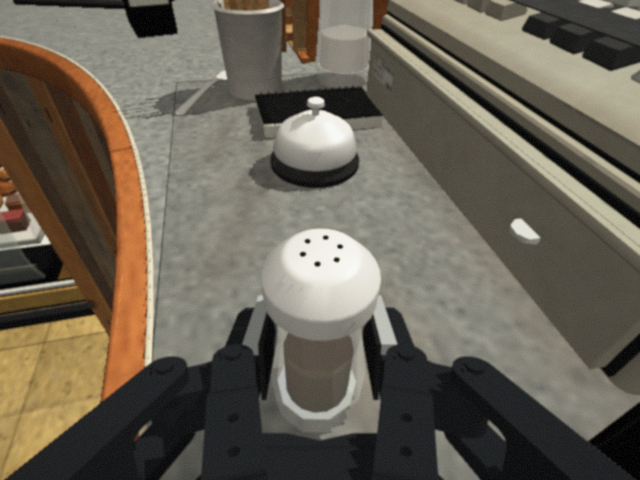

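View pics/scene9.png

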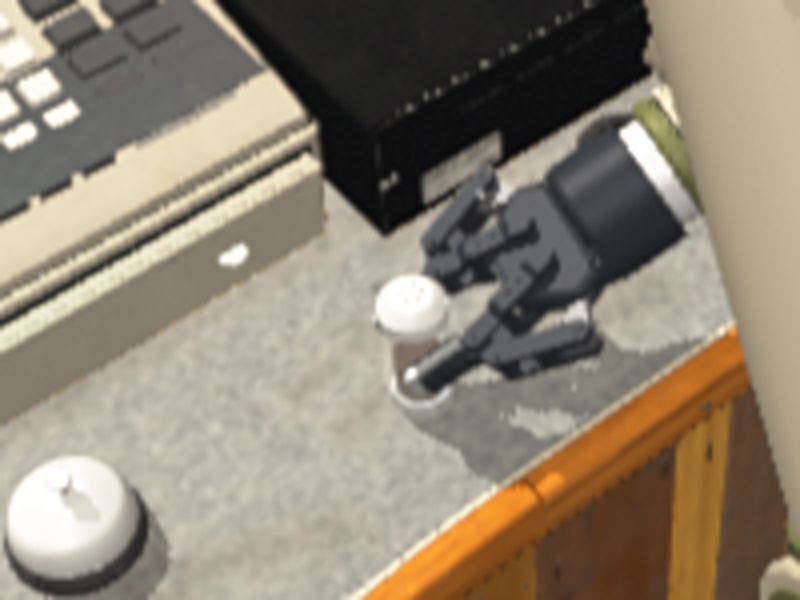

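Emit:
servo_tool(
  motion=[
    {"dr": [0, -0.08, 0.08], "delta_pos": [0, 0, 0], "hand": 0},
    {"dr": [0, 0, 0], "delta_pos": [0, 0, 0], "hand": 0},
    {"dr": [0, 0, 0], "delta_pos": [0, 0, 0], "hand": 0},
  ],
  squeeze=20,
)

```text
time_s: 12.3
eef_pos: [441.1, 242.8, 42.7]
ee_rot: [-0.329, 0.662, 0.521, 0.427]
force: [0.7, -0.6, 2.7]
grip_width: 0.423
```

Emit:
servo_tool(
  motion=[
    {"dr": [0, 0, 0], "delta_pos": [0, 0, 0], "hand": 0.46},
    {"dr": [0, 0, 0], "delta_pos": [0, 0, 0], "hand": 0.5},
    {"dr": [0, 0, 0], "delta_pos": [0, 0, 0], "hand": 0.55},
    {"dr": [0, 0, 0], "delta_pos": [0, 0, 0], "hand": 0.65},
    {"dr": [0, 0, 0], "delta_pos": [0, 0, 0], "hand": 0.85},
    {"dr": [0, 0, 0], "delta_pos": [0, 0, 0], "hand": 1},
    {"dr": [0, 0, 0], "delta_pos": [0, 0, 0], "hand": 1},
  ],
)

```text
time_s: 13.18
eef_pos: [440.7, 242.8, 42.0]
ee_rot: [-0.329, 0.663, 0.521, 0.426]
force: [0.1, 0.2, 0.6]
grip_width: 0.994
```

```bash
python3 look.py 10; python3 look2.py 10
```

```text
13.175 [-0.2601, 0.6917, 2.134, 1.416, 1.1637, -1.2345] [440.7 242.8  42. ] [-0.3289  0.6626  0.5208  0.4262]
0.87 [257.8, 225.5, 377.6, 433.9] 17241
depth mean [432.2 219.3] rect [434.5 225. ] [37.3 34.1] 13.0 pca az 166.0
sil mean [441.5 256.3] rect [438.9 264.5] [118.1  65. ] 65.5 pca az 76.3
z pct [22.2 81.4 93.2]
13.275 [-0.26, 0.692, 2.134, 1.416, 1.164, -1.235] [440.7 242.8  42. ] [ 0.3 -0.2  0.4]
[[ 0.094  0.97   0.222]
 [ 0.41  -0.241  0.88 ]
 [ 0.907  0.008 -0.42 ]]
scene 0.65 [259.5, 270.4, 283.8, 303.9] [429. 238.  65.] axis [ 0.1  -0.06  0.99] lo/hi [[419.0, 221.0, 14.0], [447.0, 251.0, 97.0]]
```

View pics/w10.png

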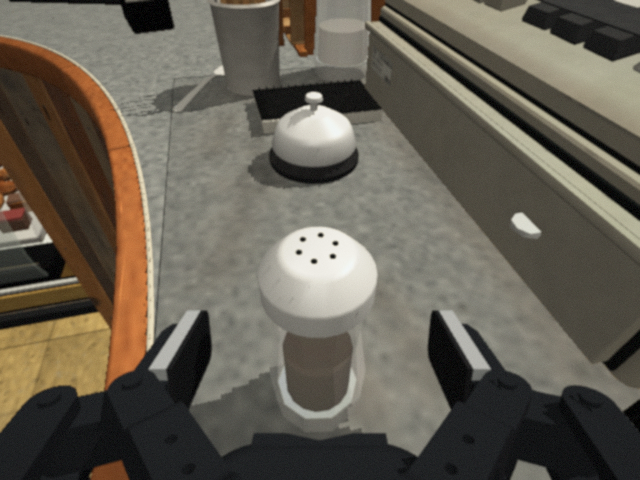

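View pics/scene10.png

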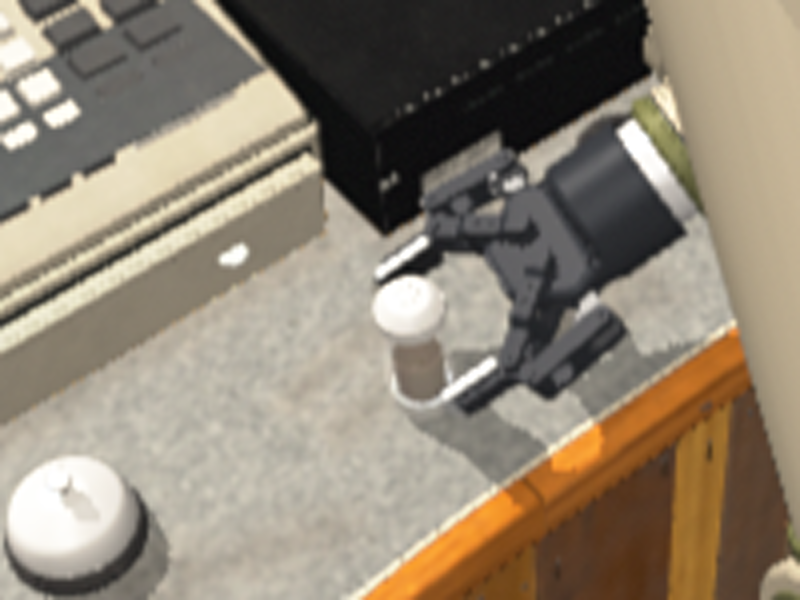

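Emit:
servo_tool(
  motion=[
    {"dr": [0, 0, 0], "delta_pos": [0, 0, -0.3], "hand": 1},
    {"dr": [0, 0, 0], "delta_pos": [0, 0, -0.6], "hand": 1},
    {"dr": [0, 0, 0], "delta_pos": [0, 0, -0.7], "hand": 1},
    {"dr": [0, 0, 0], "delta_pos": [0.3, 0, -0.4], "hand": 1},
    {"dr": [0, 0, 0], "delta_pos": [0.5, 0, -0.2], "hand": 1},
    {"dr": [0, 0, 0], "delta_pos": [0, 0, 0], "hand": 1},
    {"dr": [0, 0, 0], "delta_pos": [0, 0, 0], "hand": 1},
  ],
)

```text
time_s: 14.35
eef_pos: [419.1, 159.8, 126.0]
ee_rot: [-0.329, 0.663, 0.521, 0.426]
force: [-0.3, 0.1, 0.2]
grip_width: 1.0
```

```bash
python3 look2.py 11; python3 - <<'E'
from h import *
for cam in ["scene","side","wrist"]:
    im,d=capture(cam); save(cam+'11f',im)
    for l in ["pepper_mid","salt_mid","mug_mid","bell_mid"]:
        for r in outline_of(cam,l)[:1]:
            P=cloud(cam,d,r["pixels"])
            print(cam,l,round(r["score"],2),np.round(r["bbox"]), P.mean(0).round(0), np.percentile(P,[3,97],axis=0).round(0).tolist())
E
```

```text
14.35 [-0.498, 0.44, 2.185, 1.14, 1.313, -1.061] [419.1 159.8 126. ] [-0.3  0.1  0.2]
[[ 0.095  0.971  0.221]
 [ 0.41  -0.241  0.88 ]
 [ 0.907  0.007 -0.421]]
scene 0.8 [261.9, 269.2, 285.0, 303.9] [428. 237.  61.] axis [ 0.11 -0.03  0.99] lo/hi [[418.0, 219.0, 10.0], [444.0, 250.0, 96.0]]
side 0.5 [292.4, 189.4, 303.2, 191.4] [433. 229.  94.] axis [-0.98  0.01  0.18] lo/hi [[430.0, 228.0, 93.0], [435.0, 230.0, 95.0]]
scene pepper_mid 0.6 [262. 268. 284. 307.] [429. 237.  60.] [[418.0, 219.0, 9.0], [447.0, 250.0, 96.0]]
scene bell_mid 0.81 [173. 314. 208. 349.] [470. 432.  31.] [[449.0, 399.0, 8.0], [502.0, 461.0, 55.0]]
side salt_mid 0.61 [347. 300. 367. 337.] [ 449. -231.   55.] [[435.0, -241.0, 2.0], [468.0, -212.0, 95.0]]
side mug_mid 0.74 [312. 256. 345. 282.] [433. -30.  36.] [[399.0, -57.0, 6.0], [473.0, -1.0, 56.0]]
wrist pepper_mid 0.64 [286. 231. 351. 356.] [433. 220.  61.] [[417.0, 210.0, 7.0], [451.0, 238.0, 93.0]]
wrist salt_mid 0.5 [287. 233. 348. 356.] [433. 219.  61.] [[417.0, 210.0, 9.0], [451.0, 238.0, 93.0]]
wrist bell_mid 0.83 [282. 136. 350. 201.] [476. 409.  26.] [[447.0, 391.0, 4.0], [508.0, 435.0, 49.0]]
```

View pics/scene11f.png

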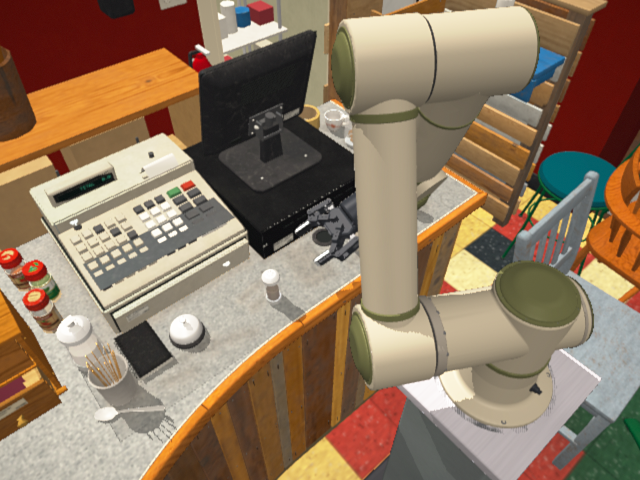

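View pics/wrist11f.png

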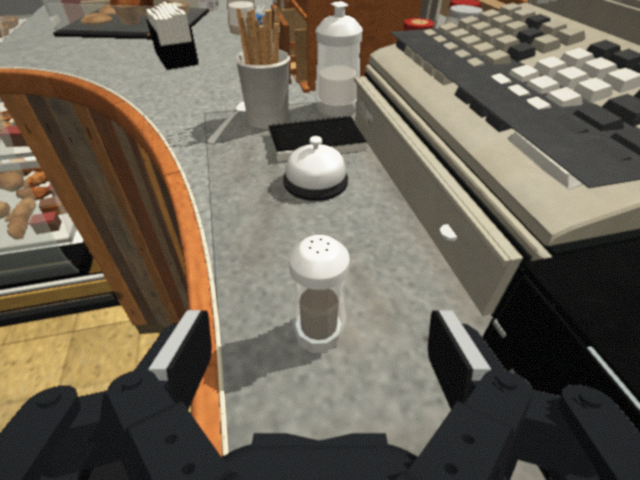

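View pics/side11f.png

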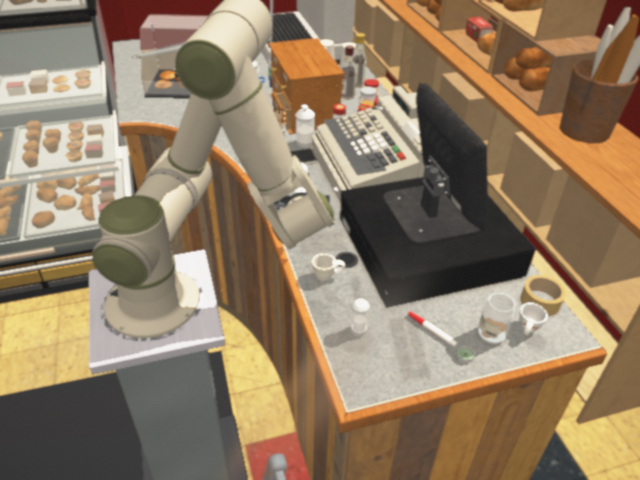

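The pepper shaker stands upright at scene pixel (271,286) and wrist pixel (319,290). The mug (324,267) and salt (360,316) in the side view haven't moved, and neither has the bell. The hand is clear of everything, so I'm handing in.

```bash
python3 -c "
from rig import ticket
print(ticket.finish_job())"
```

```text
the job is handed in; nothing more can be done
None
```

The pepper shaker is standing upright on its base, about 20 mm from where it lay, and the job was handed in at about 14.5 s of the 38 s allowed. I gripped the glass with the hand leaning about 25° towards the cap, lifted it, and turned it upright. I then lowered it until the force reading showed contact, let go, and backed off.

- **Pepper:** in the last pictures it is upright at about (433, 227) mm. The cap top reads 93–97 mm, against a length of 94 mm. At the last reading, about 1 s before hand-in, the wrist force was near zero with the gripper open and clear.
- **Mug, salt and bell:** the side camera put the mug and salt within 2 mm of their starting places. The bell was partly hidden by the arm there, but the wrist view put it within 3 mm of the first side-view reading.
- **Disagreements:**
  - The base met the counter about 2 mm sooner than I had worked out, which is within the calibration error.
  - The scene camera put the bell about 20 mm farther along y than the wrist view. I think this is because it sees the bell from a different side.
  - The network also labelled the pepper as salt in the wrist view, with a low score. The brown contents show it is the pepper.

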